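Bring the engine to top dead centre and lock the crank

TASK

Bring the engine on the bench to top dead centre and lock it there: with one fingertip, push the socket bar on the crank nut clockwise (seen from above) until the yellow line on the flywheel stands at the fixed white-tipped pointer, without running on past it, then push the red locking lever in by its upright pin until its nose sits fully home in the flywheel's notch. Use light finger pushes only: do not pinch the bar or the lever, pick nothing up, and leave the other things on the bench and on the engine where they are.

Things in the scene. Friction and masses are not known exactly. Their poses are not given: they have to be found in the camera images.
- engine: Small grey single-cylinder engine lying on its side on wooden blocks, fixed to the bench, flywheel cover and spark plug out. Origin on the bench under the crank axis, z up; +x runs from the crank along the finned barrel and head (ends 231 mm out, 127 mm high); -x side is the gearbox (to 190 mm out, flat top 116 mm high). Round crank chamber: radius 111 mm, top 116 mm.
- crank_turn (a joint): Turn of crankshaft, flywheel and socket bar together, rad: 0 at top dead centre (line at pointer), negative before it, grows clockwise from above. Starts between -1.5 and -0.7; stops at -1.9 and 0.5. Stiff by friction (0.45 N m, some 3.5 N at the grip); stays where it is left.
- crank_axis (a point): Point on the vertical crank axis, 205 mm above the bench, level with the middle of the bar. Round it a socket 31 mm across, up to 208 mm high; below, the flywheel: 140 mm in diameter, top 160 mm above the bench, one notch 20 mm wide and 12 mm deep in its rim, and a yellow line on its top and rim a quarter turn anticlockwise of the notch.
- bar_grip (a point): Point on the centre line of the black grip of the socket bar, 130 mm from the crank axis, 205 mm above the bench; turns with the crank. The bar is level: shank 12 mm thick to 90 mm from the axis, grip 23 mm thick from 90 to 168 mm. At crank 0 it points along the engine's +y, at -1.5 nearly along -x. Under the grip all is below 165 mm.
- pointer_tip (a point): Inner tip of the fixed white-topped timing pointer on the crank case, 71 mm from the crank axis along the engine's +x, 161 mm above the bench. The yellow line must stand here.
- lock_swing (a joint): Swing of the red locking lever, rad: 0 right out, 0.45 fully home with its nose in the notch (a stop); grows clockwise from above. Starts between 0 and 0.1; friction 0.22 N m (some 2 N at the pin); stays where it is left. The nose enters only when the crank is within about 4 degrees of top dead centre; else it meets the rim half-way.
- lock_pin (a point): On the axis of the upright red pin at the lever's free end, 168 mm above the bench. The pin is 14 mm thick (head 17 mm) and reaches from 138 to 180 mm above the bench. It moves on a circle of radius 130 mm about lock_pivot, nearly along the engine's +y as the lever goes in. The space outside it is clear.
- lock_pivot (a point): Point on the fixed vertical pivot axis of the locking lever, 168 mm above the bench. The red lever arm is 14 mm wide, 138 to 148 mm above the bench.
- gudgeon_pin: Steel tube 17 mm across, 46 mm tall, standing loose on the gearbox; origin at the centre of its foot.
- socket: Chromed socket 27 mm across, 34 mm tall, standing loose on the gearbox; origin at the centre of its foot.
- spray_can: Red and white spray can, 66 mm across, 200 mm tall, on the bench; origin at the centre of its foot.
- oil_bottle: Black oil bottle, 72 mm across, 210 mm tall, on the bench; origin at the centre of its foot.
- trim_ring: Chromed ring 124 mm across, 18 mm high, lying on the bench; origin at the centre of its underside.
- spanner: Steel spanner 170 mm long lying on the bench; origin under its middle.
- screwdriver: Yellow-handled screwdriver 190 mm long lying on the bench; origin under its middle.
- grease_tin: Blue grease tin 80 mm across, 42 mm high, on the bench; origin at the centre of its foot.
- crank: Flywheel with the socket bar on its nut, turning together; origin on the crank axis at the flywheel's underside, 128 mm above the bench; its +y axis runs along the bar to the grip, its +x axis along the yellow line, its -y axis to the notch.
- lock: The red locking lever with its pin; origin on its pivot axis, 138 mm above the bench; turns with lock_swing.

How it is judged:
By the outcome, as a careful person would: the job done as asked, in the order asked, and still so for the second after the job is handed in, with the robot touching nothing.
It also fails if it takes over 64 s, if anything falls off the work surface, if the arm or the gripper's body presses on something with over 40 N, if the wrist force passes 120 N, or if a joint passes its speed limit or range.

ROBOT

A 6-joint arm with a two-finger parallel gripper is mounted at the origin on the work surface. World frame = base frame: x ahead of the robot, y to its left, z up, the work surface at z = 0. Lengths are in mm, angles in rad, forces in N, time in s.
With the tool pointing down it reaches from about 225 to 875 mm from the base axis. Payload 3.4 kg.
Tool frame: the origin (TCP) lies at the very end of the fingers, on their centre line; the grasp point (between the pads) lies 19 mm behind it; z points along the fingers, y is the line along which they close (so a half turn about z gives the same grasp; the last joint's range is limited). The gripper opens to 85 mm and grips with 20 to 120 N. Pads are 22 mm wide; open, the fingers measure 114 mm over their backs; the gripper's body (76 mm by 85 mm) begins 54 mm behind the grasp point. The pads swing forward as they close: fully open they stand 13 mm farther back than shut.
Start: joints at [1.183, 0.276, 1.505, -0, 1.361, -0.121], TCP at [151.612, 554.686, 231.328] pointing down, gripper open.
Joint ranges: [-2.89, 2.89], [-0.75, 2.08], [0.22, 2.7], [-1.18, 4.32], [0.11, 2.71], [-2.7, 2.7]. Speed limits (rad/s): [2.57, 2.57, 3.14, 3.14, 3.14, 3.14].

INTERFACE

Orientations are given as a rotation vector (axis times angle).
In Python, from plant import read_state, get_image, hand_in gives the robot as it stands.
- The arm moves only by the tool servo_tool, never from a script. Its arguments are lists of equal length, an entry for each row: "jaw": the finger opening in m, from 0 to 0.0854; "offset": the shift along the world's x, y, z in m, a list of three; "turn": the turn, a rotation vector about the world's x, y, z in rad, a list of three. In form: {"jaw": [jaw, ...], "offset": [[dx, dy, dz], ...], "turn": [[rx, ry, rz], ...]}. A call has 1 to 8 rows; each row is the pose to reach, as a shift and turn from the pose commanded when the call began; what a row does not reach only later rows make up. A row lasts 1/12 s, in which the tool goes at most 41.7 mm and 7.16 degrees, less where a joint would pass 70% of its speed; a pose out of reach is approached as far as the arm can. A call with a gripper value outside its range is refused whole. The fingers move at their own pace and stop on an object; "grip_force" is the grip in N (left out, the last holds). Time passes only in rows, so rows that repeat a pose let the fingers close. It gives the time, the measured TCP pose, the force, the opening and the grip force at its end, in the units of the state.
- read_state(): the state, without advancing time (a new reading comes with each control period).
- get_image(name): name is "side" or "top" or "wrist"; returns a dict with "image" (480x640x3 uint8, blue, green, red), "fx", "fy", "cx", "cy" (pixels), "extrinsics" (4x4, takes a point from world to camera coordinates). Camera axes: x right, y up, looking along -z (the intrinsics and any distortion apply to the point x, -y, -z); pixel columns grow to the right and rows downward; lengths in mm; the calibration is good to about 2 mm. A picture is of the moment at which its call begins. There is no depth.
- hand_in(): hands the job in; it is judged then, once.
The state is a dict: "time": time; "q": joint angles; "joint_vel": joint speeds; "joint_efforts": joint torques, N m; "tool_pos": TCP position; "tcp_rot": TCP orientation; "ft_force": force on the tool from outside, world axes, zero at the start; "torque": the same for the moment, N m; "width": finger opening in mm; "grasp_force": force on a finger pad.
Only numpy, scipy, OpenCV 4.12 (cv2) and the standard library are available. Lean on these libraries where they do the work, as an engineer would, in place of code of your own. Each camera call takes 0.05 s, during which the arm holds its last target. There are 200 camera calls.

## Working session

There is one attempt and no reset: what is moved stays moved. The work goes in short steps, Python scripts to look and compute and a tool call to move; the robot and the scene stay as the last step left them, time stands still between calls to the robot, and variables do not carry over. Pictures are saved under pics/ and viewed, at most 10 in all, crops included, and the job is handed in when it is done.

Besides the shell and the picture viewer there is one more tool, called by a JSON object that holds its "fn" and its "kwargs", one argument or row to a line. servo_tool: Moves the arm, as the interface text tells. Its arguments: {"type":"object","properties":{"jaw":{"type":"array","items":{"type":"number"}},"offset":{"type":"array","items":{"type":"array","items":{"type":"number"}}},"turn":{"type":"array","items":{"type":"array","items":{"type":"number"}}},"grip_force":{"type":"number"}},"required":["jaw","offset","turn"]}

```bash
mkdir -p pics; cat > h.py <<'E'
import numpy as np, cv2
from plant import read_state, get_image, hand_in
def proj(c,P):
    P=np.atleast_2d(P).astype(float); E=np.array(c["extrinsics"]); q=P@E[:3,:3].T+E[:3,3]
    return np.c_[c["cx"]+c["fx"]*q[:,0]/-q[:,2], c["cy"]+c["fy"]*-q[:,1]/-q[:,2]]
def ray(c,uv):
    E=np.array(c["extrinsics"]); d=np.array([(uv[0]-c["cx"])/c["fx"],-(uv[1]-c["cy"])/c["fy"],-1.])
    R=E[:3,:3]; return -R.T@E[:3,3], R.T@d
def onz(c,uv,z):
    o,d=ray(c,uv); return o+d*(z-o[2])/d[2]
def snap(n,f):
    c=get_image(n); cv2.imwrite("pics/"+f,c["image"]); return c
E
python3 - <<'E'
from h import *
for n in("top","side"):
    c=snap(n,n+"0.png"); print(n,[k for k in c],c["fx"],c["fy"],c["cx"],c["cy"]); o,_=ray(c,(320,240)); print(o, onz(c,(320,240),160))
s=read_state(); print(s)
E
```

```text
top ['image', 'fx', 'fy', 'cx', 'cy', 'extrinsics'] 489.32688693263975 489.32688693263975 320.53382905903203 239.86242908371085
[ 396.33547636   -9.7143071  1191.49916052] [578.71996306 -29.10823362 160.        ]
side ['image', 'fx', 'fy', 'cx', 'cy', 'extrinsics'] 519.256488097087 519.256488097087 310.98624794260763 240.52664934749345
[  99.14834662 -782.55138313  707.28182577] [562.27824624 -16.79174264 160.        ]
{'time': 0.1, 'q': array([ 1.18301395e+00,  2.76543651e-01,  1.50601735e+00, -3.48342751e-06,
        1.36072445e+00, -1.21025632e-01]), 'joint_vel': array([-0.00070375, -0.00263044, -0.00122399,  0.00076183, -0.00027856,
        0.00190828]), 'joint_efforts': array([ 1.54958558e-03, -4.17694223e+01, -2.46406567e+01, -2.41787866e-04,
        5.85554997e-03,  4.29215277e-05]), 'tool_pos': array([151.40886191, 554.20612036, 230.51513254]), 'tcp_rot': array([-4.17721746e-01, -3.11327005e+00,  2.57444505e-03]), 'ft_force': array([-0.43122351, -0.13158997, -0.56756902]), 'torque': array([ 0.03644174,  0.01034049, -0.03619711]), 'grasp_force': 0.0, 'width': 85.64305083624204}
```

View pics/top0.png

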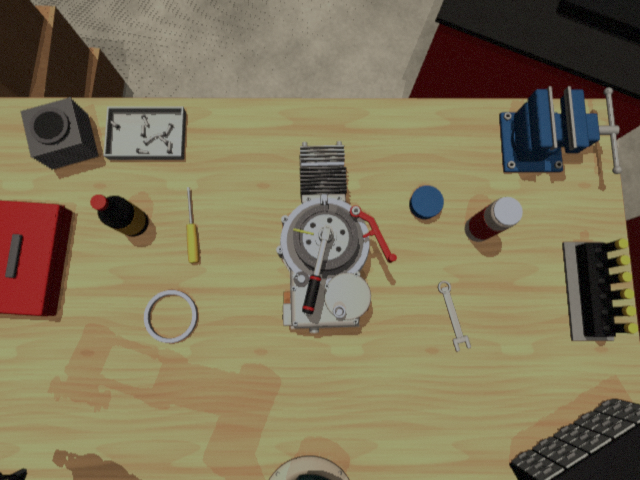

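View pics/side0.png

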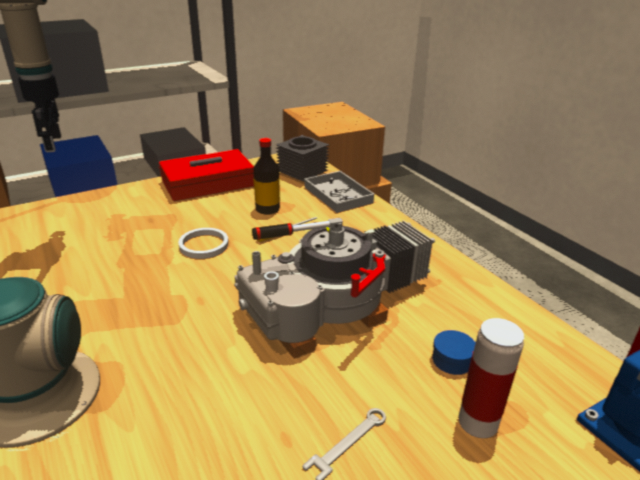

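The top view shows the engine with +x up in the image: socket at about (326,234), grip at (312,294), yellow line at (303,231), lever pivot at (356,211) and pin at (392,258). The side view agrees. I'll zoom in and measure.

```bash
python3 - <<'E'
from h import *
c=snap("top","t1.png"); im=c["image"]
cv2.imwrite("pics/t1c.png",cv2.resize(im[185:335,265:415],(600,600),interpolation=cv2.INTER_CUBIC))
h=cv2.cvtColor(im,cv2.COLOR_BGR2HSV)
red=(((h[...,0]<6)|(h[...,0]>174))&(h[...,1]>170)&(h[...,2]>90)).astype(np.uint8); red[:, :340]=0; red[:,410:]=0; red[:190]=0;red[280:]=0
ys,xs=np.where(red); print("red",xs.min(),xs.max(),ys.min(),ys.max())
g=((h[...,2]<55)).astype(np.uint8); 
g[:275]=0; g[320:]=0; g[:,:295]=0; g[:,330:]=0
n,l,st,ce=cv2.connectedComponentsWithStats(g); 
for i in range(1,n):
  if st[i,4]>30: print("dark",st[i],ce[i],onz(c,ce[i],205))
y=((h[...,0]>20)&(h[...,0]<35)&(h[...,1]>150)&(h[...,2]>120)).astype(np.uint8); y[:215]=0;y[245:]=0;y[:,:285]=0;y[:,325:]=0
ys,xs=np.where(y); print("yel",len(xs),xs.mean(),ys.mean(),onz(c,(xs.mean(),ys.mean()),160))
for nm,p,z in(("sock",(326,234),208),("grip",(312,295),205),("pivot",(356,211),150),("pin",(392,258),180)): print(nm,onz(c,p,z))
E
```

```text
red 350 395 212 260
dark [304 279  16  29 281] [311.75088968 292.85409253] [462.99203502 -11.11485626 205.        ]
yel 0 nan nan [nan nan nan]
sock [582.67459511 -40.55245217 208.        ]
grip [458.69822824 -11.60445153 205.        ]
pivot [ 644.74882156 -108.41686107  150.        ]
pin [ 536.61797201 -179.16413877  180.        ]<stdin>:13: RuntimeWarning: Mean of empty slice.
  ret = ret.dtype.type(ret / rcount)
```

View pics/t1c.png

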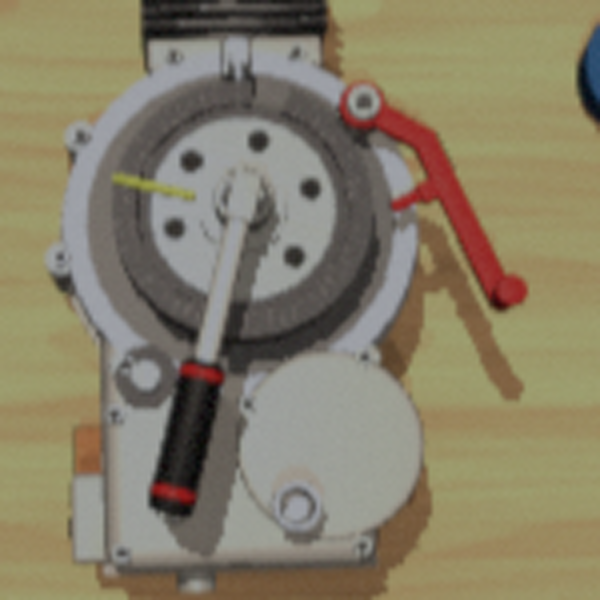

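The crop shows (full-frame pixels) the bar axis running from about (325.5,233) to (311.5,296). The yellow line runs (293.8,229.5)–(313.8,234.3), the pointer tip is near (324.5,209.5), the pin head at (393,257.8) and the pivot at (355.8,210.5).

```bash
python3 - <<'E'
from h import *
c=get_image("top"); f=lambda x,y:(x/4+265-.4,y/4+185-.4)
im=c["image"];h=cv2.cvtColor(im,cv2.COLOR_BGR2HSV)
P=lambda x,y,z:onz(c,f(x,y),z)[:2]
d=P(244,207,160); s=P(243,180,208); b1=P(175,490,205); b2=P(202,368,205)
y1=P(115,178,160); y2=P(195,197,160); pt=P(238,98,161)
pin=P(512,290,180); piv=P(363,102,150)
print("disc",d,"sock",s,"grip",b1,b2,"yel",y1,y2,"ptr",pt,"pin",pin,"piv",piv, np.hypot(*(pin-piv)))
A=lambda v:np.degrees(np.arctan2(v[1],v[0]))
print("bar",A(b1-b2),"yel",A(y1-y2),A(y1-d),"eng",A(pt-d),A(pt-s),"lever",A(pin-piv),"dist",np.hypot(*(b1-d)),np.hypot(*(y1-d)),np.hypot(*(pt-d)))
# fins / gearbox edges for engine yaw
for e in((118,565,380,560),(100,345,105,565),(143,40,327,40)): print(e,A(P(*e[2:],116)-P(*e[:2],116)))
# side view check
s2=snap("side","s1.png")
for n,p in(("pin",[*pin,180]),("axis",[*d,208]),("grip",[*b1,205]),("ptr",[*pt,161])): print(n,proj(s2,p))
cv2.imwrite("pics/s1c.png",cv2.resize(s2["image"][205:345,225:425],(800,560),interpolation=cv2.INTER_CUBIC))
E
```

```text
disc [586.6420716  -41.16106553] sock [591.85507899 -39.28835177] grip [434.65578155  -4.25228239] [495.68803859 -17.95910357] yel [602.61328922  27.99923019] [592.14917036 -14.91139665] ptr [646.41392452 -38.32393071] pin [ 538.51431201 -180.4824809 ] piv [ 646.77170574 -107.02881213] 130.82471002992273
bar 167.3423472820903 yel 76.29541799625238 76.99661384534537 eng 2.7175656629492937 1.0126955905983475 lever -145.84273554078996 dist 156.4036145243949 70.98046418543319 59.83914886156836
(118, 565, 380, 560) -89.23747571444078
(100, 345, 105, 565) -178.39094229779576
(143, 40, 327, 40) -90.01954876271232
pin [[355.97875116 276.59547935]]
axis [[337.54404711 221.6865338 ]]
grip [[258.8397042  233.48604074]]
ptr [[360.56670487 234.18478149]]
```

View pics/s1c.png

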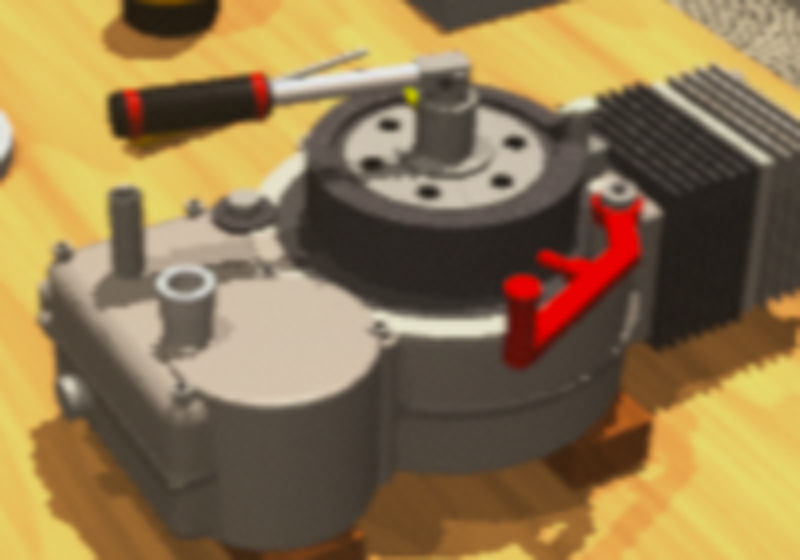

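Side view: pin head at (355.3,276.8) and socket top at about (336,222), which match the projected estimates. So:
- Axis is about (588,-40), engine yaw about 1–2°.
- Crank is about -1.31 rad.
- Pin is at (538,-180), 130.8 mm from the pivot (130 expected).

Moving to the trailing side of the grip.

{"fn": "servo_tool", "kwargs": {
  "jaw": [0,0,0,0,0,0,0,0],
  "offset": [
    [0.01,-0.02,0.03],
    [0.025,-0.05,0.06],
    [0.04,-0.085,0.07],
    [0.055,-0.12,0.07],
    [0.07,-0.155,0.07],
    [0.085,-0.19,0.07],
    [0.1,-0.225,0.07],
    [0.115,-0.26,0.07]
  ],
  "turn": [
    [0,0,0],
    [0,0,0],
    [0,0,0],
    [0,0,0],
    [0,0,0],
    [0,0,0],
    [0,0,0],
    [0,0,0]
  ]
}}

```text
time: 0.92
tool_pos: [266.7, 292.9, 301.4]
tcp_rot: [0.417, 3.113, 0.001]
ft_force: [1.5, 0.5, 0.0]
width: 0.1
grasp_force: 0.0
```

{"fn": "servo_tool", "kwargs": {
  "jaw": [0,0,0,0,0,0,0,0],
  "offset": [
    [0.02,-0.035,0],
    [0.04,-0.07,0],
    [0.06,-0.105,0],
    [0.08,-0.14,0],
    [0.1,-0.175,0],
    [0.12,-0.21,0],
    [0.14,-0.245,0],
    [0.16,-0.28,0]
  ],
  "turn": [
    [0,0,0],
    [0,0,0],
    [0,0,0],
    [0,0,0],
    [0,0,0],
    [0,0,0],
    [0,0,0],
    [0,0,0]
  ]
}}

```text
time: 1.58
tool_pos: [427.0, 12.7, 301.5]
tcp_rot: [0.419, 3.113, 0.001]
ft_force: [1.7, 0.2, 0.3]
width: 0.3
grasp_force: 0.0
```

{"fn": "servo_tool", "kwargs": {
  "jaw": [0,0,0,0,0,0,0,0],
  "offset": [
    [0.01,-0.03,0],
    [0.02,-0.06,0],
    [0.026,-0.068,0],
    [0.026,-0.068,-0.03],
    [0.026,-0.068,-0.06],
    [0.026,-0.068,-0.09],
    [0.026,-0.068,-0.115],
    [0.026,-0.068,-0.115]
  ],
  "turn": [
    [0,0,0],
    [0,0,0],
    [0,0,0],
    [0,0,0],
    [0,0,0],
    [0,0,0],
    [0,0,0],
    [0,0,0]
  ]
}}

```text
time: 2.25
tool_pos: [448.6, -51.8, 181.8]
tcp_rot: [-0.416, -3.103, -0.003]
ft_force: [-1.2, -0.5, -0.3]
width: -0.2
grasp_force: 0.0
```

```bash
python3 - <<'E'
from h import *
from scipy.spatial.transform import Rotation as R
s=read_state(); print(s["time"],s["tool_pos"],s["ft_force"],s["q"],s["width"]); print(R.from_rotvec(s["tcp_rot"]).as_matrix().round(3))
c=get_image("top"); a=cv2.resize(c["image"][185:335,265:415],(600,600),interpolation=cv2.INTER_CUBIC)
cv2.imwrite("pics/t2c.png",a); print((proj(c,s["tool_pos"])+.4-[265,185])*4)
E
```

```text
2.25 [448.62666097 -51.75068902 181.81957833] [-1.22702349 -0.5415171  -0.33795994] [-2.69552266e-01  1.32066131e-01  1.82534121e+00  5.52247866e-04
  1.19504447e+00 -1.57380525e+00] -0.1673337267320189
[[-0.965  0.264 -0.01 ]
 [ 0.264  0.965  0.003]
 [ 0.011  0.001 -1.   ]]
[[267.84963675 463.84905395]]
```

View pics/t2c.png

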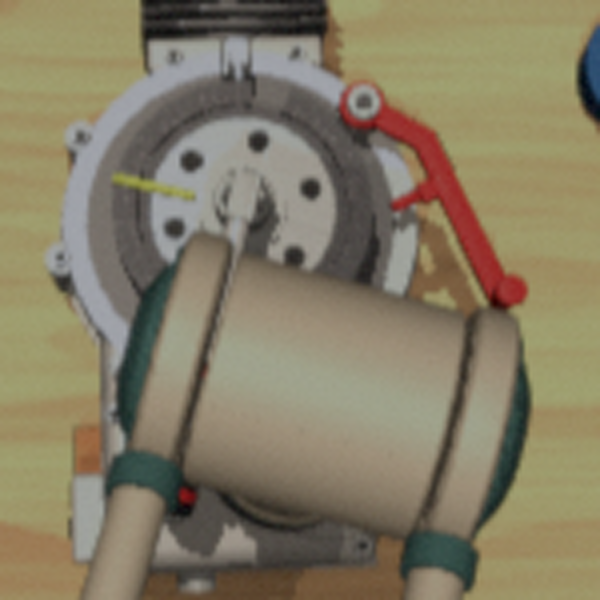

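The fingertip is on the right side of the bar and free. The yellow line stays visible at (115–195, 178–197) in the crop, so I can track it. Working out the arc offsets.

```bash
cat >> h.py <<'E'
def arc(a0,da,n,R=136):
    a=np.radians(a0-da*np.arange(1,n+1)); z=np.radians(a0)
    print(a0, np.c_[R*(np.cos(a)-np.cos(z)),R*(np.sin(a)-np.sin(z)),-np.arange(1,n+1)*np.radians(da)*1000].round(1).tolist())
# -> mm, mm, mrad
E
python3 -c "
from h import *
arc(185.5,3,8);arc(161.5,3,8);arc(137.5,2.5,6)"
```

```text
185.5 [[-0.5, 7.1, -52.4], [-0.6, 14.2, -104.7], [-0.4, 21.3, -157.1], [0.2, 28.4, -209.4], [1.2, 35.5, -261.8], [2.6, 42.5, -314.2], [4.3, 49.4, -366.5], [6.4, 56.2, -418.9]]
161.5 [[2.4, 6.7, -52.4], [5.2, 13.2, -104.7], [8.3, 19.6, -157.1], [11.8, 25.9, -209.4], [15.6, 31.9, -261.8], [19.6, 37.7, -314.2], [24.0, 43.4, -366.5], [28.7, 48.7, -418.9]]
137.5 [[4.1, 4.3, -43.6], [8.4, 8.4, -87.3], [12.9, 12.3, -130.9], [17.5, 16.0, -174.5], [22.3, 19.5, -218.2], [27.2, 22.8, -261.8]]
```

{"fn": "servo_tool", "kwargs": {
  "jaw": [0,0,0,0,0,0,0,0],
  "offset": [
    [-0.0005,0.007,0],
    [-0.0005,0.014,0],
    [-0.0005,0.0215,0],
    [0,0.0285,0],
    [0.001,0.0355,0],
    [0.0025,0.0425,0],
    [0.0045,0.0495,0],
    [0.0065,0.056,0]
  ],
  "turn": [
    [0,0,-0.052],
    [0,0,-0.105],
    [0,0,-0.157],
    [0,0,-0.209],
    [0,0,-0.262],
    [0,0,-0.314],
    [0,0,-0.367],
    [0,0,-0.419]
  ]
}}

```text
time: 2.97
tool_pos: [459.6, 2.1, 188.5]
tcp_rot: [1.058, 2.955, -0.003]
ft_force: [-1.5, -3.7, 1.8]
width: -0.1
grasp_force: 1.9
```

```bash
cat >> h.py <<'E'
def yel(c):
    h=cv2.cvtColor(c["image"],cv2.COLOR_BGR2HSV)
    m=((h[...,0]>22)&(h[...,0]<36)&(h[...,1]>90)&(h[...,2]>80))
    yy,xx=np.mgrid[:480,:640]; o=proj(c,[586.6,-41.2,160])[0]; m&=np.hypot(xx-o[0],yy-o[1])<34
    n,l,st,ce=cv2.connectedComponentsWithStats(m.astype(np.uint8))
    i=1+np.argmax(st[1:,4]); ys,xs=np.where(l==i)
    W=np.array([onz(c,(x,y),160)[:2] for x,y in zip(xs,ys)]); r=W-[586.6,-41.2]
    v=np.linalg.svd(W-W.mean(0))[2][0]; v*=np.sign(v@r.mean(0))
    print("yellow n",len(xs),"angle fit",np.degrees(np.arctan2(v[1],v[0])).round(1),"centroid",np.degrees(np.arctan2(*r.mean(0)[::-1])).round(1))
def st():
    s=read_state(); print(s["time"],s["tool_pos"].round(1),s["ft_force"].round(1))
E
python3 -c "
from h import *
st();c=snap('top','t3.png');yel(c);yel({**c,'image':cv2.imread('pics/t1.png')})"
```

```text
2.9667 [459.6   2.1 188.5] [-1.5 -3.7  1.8]
yellow n 49 angle fit 61.0 centroid 62.6
yellow n 45 angle fit 75.7 centroid 77.1
```

Contact is light (about 4 N) and the crank is following, turned 14.5° so far. Continuing.

{"fn": "servo_tool", "kwargs": {
  "jaw": [0,0,0,0,0,0,0,0],
  "offset": [
    [0.0025,0.0065,0],
    [0.005,0.013,0],
    [0.0085,0.0195,0],
    [0.012,0.026,0],
    [0.0155,0.032,0],
    [0.0195,0.0375,0],
    [0.024,0.0435,0],
    [0.0285,0.0485,0]
  ],
  "turn": [
    [0,0,-0.052],
    [0,0,-0.105],
    [0,0,-0.157],
    [0,0,-0.209],
    [0,0,-0.262],
    [0,0,-0.314],
    [0,0,-0.367],
    [0,0,-0.419]
  ]
}}

```text
time: 3.68
tool_pos: [487.7, 51.0, 188.3]
tcp_rot: [1.649, 2.672, -0.001]
ft_force: [-2.7, -1.5, 1.3]
width: 0.0
grasp_force: 2.0
```

```bash
python3 -c "
from h import *
st();c=snap('top','t4.png');yel(c)
arc(137.5,2.5,8)"
```

```text
3.6833 [487.7  51.  188.3] [-2.7 -1.5  1.3]
yellow n 49 angle fit 36.8 centroid 38.3
137.5 [[4.1, 4.3, -43.6], [8.4, 8.4, -87.3], [12.9, 12.3, -130.9], [17.5, 16.0, -174.5], [22.3, 19.5, -218.2], [27.2, 22.8, -261.8], [32.3, 25.9, -305.4], [37.5, 28.8, -349.1]]
```

{"fn": "servo_tool", "kwargs": {
  "jaw": [0,0,0,0,0,0,0,0],
  "offset": [
    [0.004,0.0045,0],
    [0.0085,0.0085,0],
    [0.013,0.0125,0],
    [0.0175,0.016,0],
    [0.0225,0.0195,0],
    [0.027,0.023,0],
    [0.0325,0.026,0],
    [0.0375,0.029,0]
  ],
  "turn": [
    [0,0,-0.044],
    [0,0,-0.087],
    [0,0,-0.131],
    [0,0,-0.175],
    [0,0,-0.218],
    [0,0,-0.262],
    [0,0,-0.305],
    [0,0,-0.349]
  ]
}}

```text
time: 4.4
tool_pos: [524.9, 79.9, 188.0]
tcp_rot: [2.087, 2.347, -0.001]
ft_force: [-2.5, -2.6, 1.4]
width: 0.0
grasp_force: 1.9
```

```bash
python3 -c "
from h import *
st();c=snap('top','t5.png');yel(c)
im=c['image'];cv2.imwrite('pics/t5c.png',cv2.resize(im[190:270,280:380],(800,640),interpolation=cv2.INTER_CUBIC)[:600])
arc(117.5,1,8);arc(117.5,1.5,8)"
```

```text
4.4 [524.9  79.9 188. ] [-2.5 -2.6  1.4]
yellow n 41 angle fit 16.9 centroid 17.7
117.5 [[2.1, 1.1, -17.5], [4.2, 2.1, -34.9], [6.4, 3.1, -52.4], [8.6, 4.1, -69.8], [10.8, 5.0, -87.3], [13.0, 5.9, -104.7], [15.2, 6.8, -122.2], [17.4, 7.6, -139.6]]
117.5 [[3.2, 1.6, -26.2], [6.4, 3.1, -52.4], [9.7, 4.6, -78.5], [13.0, 5.9, -104.7], [16.3, 7.2, -130.9], [19.6, 8.3, -157.1], [23.0, 9.4, -183.3], [26.5, 10.4, -209.4]]
```

View pics/t5c.png

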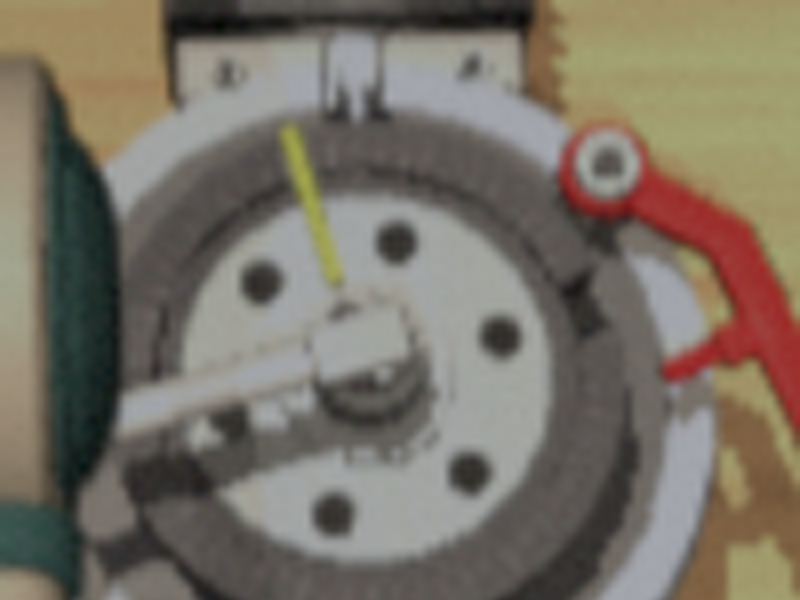

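The yellow line runs (290,125)–(337,283) in the crop, at 16.8° in the world. The pointer tip, at about (356,105) seen from hub centre (366,378), is at about 2.3°, so roughly 14.5° remains. I'll go 12° slowly, then check.

{"fn": "servo_tool", "kwargs": {
  "jaw": [0,0,0,0,0,0,0,0],
  "offset": [
    [0.003,0.0015,0],
    [0.0065,0.003,0],
    [0.0095,0.0045,0],
    [0.013,0.006,0],
    [0.0165,0.007,0],
    [0.0195,0.0085,0],
    [0.023,0.0095,0],
    [0.0265,0.0105,0]
  ],
  "turn": [
    [0,0,-0.026],
    [0,0,-0.052],
    [0,0,-0.079],
    [0,0,-0.105],
    [0,0,-0.131],
    [0,0,-0.157],
    [0,0,-0.183],
    [0,0,-0.209]
  ]
}}

```text
time: 5.12
tool_pos: [550.9, 90.5, 187.6]
tcp_rot: [-2.32, -2.119, 0.001]
ft_force: [-3.1, -1.4, 1.9]
width: -0.0
grasp_force: 1.8
```

```bash
python3 -c "
from h import *
st();c=snap('top','t6.png');yel(c)
a=np.mean([c['image'].astype(float)]+[get_image('top')['image'].astype(float) for _ in range(7)],0).astype(np.uint8)
yel({**c,'image':a})
cv2.imwrite('pics/t6c.png',cv2.resize(a[195:245,295:355],(720,600),interpolation=cv2.INTER_CUBIC))
arc(105.5,.5,6)"
```

```text
5.1167 [550.9  90.5 187.6] [-3.1 -1.4  1.9]
yellow n 42 angle fit 4.5 centroid 5.5
yellow n 45 angle fit 4.5 centroid 5.1
105.5 [[1.1, 0.3, -8.7], [2.3, 0.6, -17.5], [3.4, 0.9, -26.2], [4.6, 1.2, -34.9], [5.8, 1.5, -43.6], [6.9, 1.7, -52.4]]
```

View pics/t6c.png

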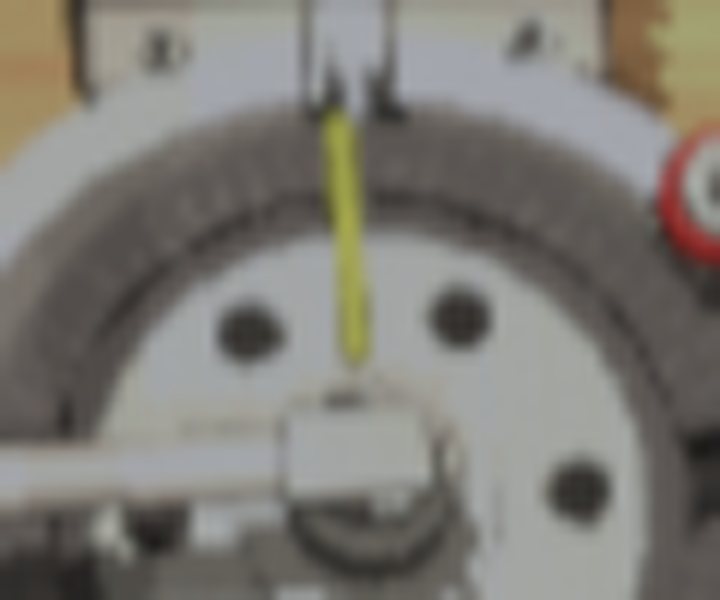

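The line's outer end is at (338,118) and the pointer's wedge tip at about (353,105). That leaves about 2.3°.

{"fn": "servo_tool", "kwargs": {
  "jaw": [0,0,0,0,0,0],
  "offset": [
    [0.001,0.0005,0],
    [0.0025,0.0005,0],
    [0.0035,0.001,0],
    [0.0045,0.001,0],
    [0.005,0.0015,0],
    [0.005,0.0015,0]
  ],
  "turn": [
    [0,0,-0.009],
    [0,0,-0.017],
    [0,0,-0.026],
    [0,0,-0.035],
    [0,0,-0.035],
    [0,0,-0.035]
  ]
}}

```text
time: 6.02
tool_pos: [556.7, 92.1, 186.2]
tcp_rot: [2.358, 2.076, -0.0]
ft_force: [-3.0, -1.3, 2.2]
width: -0.2
grasp_force: 1.5
```

```bash
python3 -c "
from h import *
st();c=snap('top','t7.png')
a=np.mean([c['image'].astype(float)]+[get_image('top')['image'].astype(float) for _ in range(7)],0).astype(np.uint8)
yel({**c,'image':a})
s=get_image('side');b=np.mean([get_image('side')['image'].astype(float) for _ in range(8)],0).astype(np.uint8)
p=proj(s,[656,-40,161])[0].astype(int);print(p)
A=cv2.resize(a[195:245,310:340],(360,600),interpolation=cv2.INTER_CUBIC);B=cv2.resize(b[p[1]-25:p[1]+25,p[0]-25:p[0]+11],(432,600),interpolation=cv2.INTER_CUBIC)
cv2.imwrite('pics/t7c.png',np.hstack([A,B]))"
```

```text
6.0167 [556.7  92.1 186.2] [-3.  -1.3  2.2]
yellow n 48 angle fit 2.0 centroid 3.0
[364 233]
```

View pics/t7c.png

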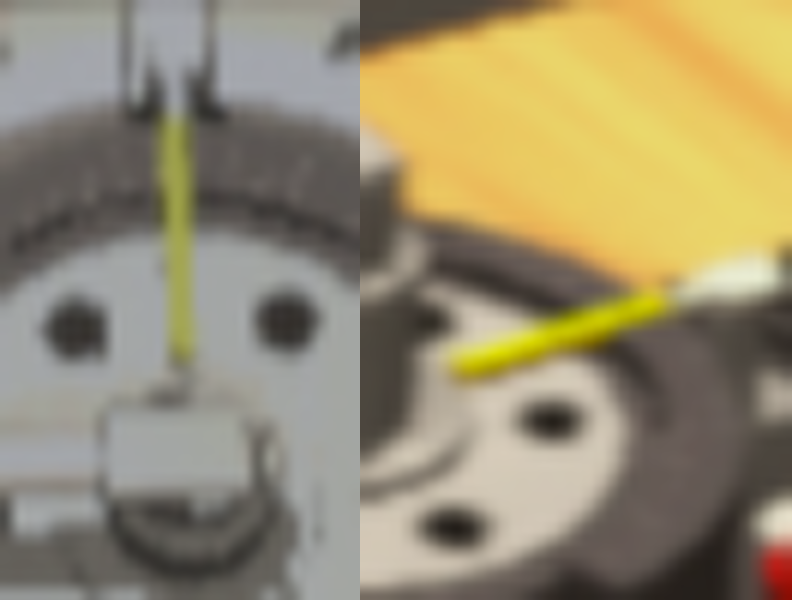

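The yellow line stands at the pointer in both views: left, line at x≈174 against pointer at ≈175; right, the line runs straight into the white tip. Backing off and moving to the outside of the lock pin.

{"fn": "servo_tool", "kwargs": {
  "jaw": [0,0,0,0,0,0,0,0],
  "offset": [
    [-0.01,0,0],
    [-0.03,0,0],
    [-0.03,0,0.03],
    [-0.03,0,0.06],
    [-0.03,0,0.09],
    [-0.03,-0.035,0.09],
    [-0.03,-0.07,0.09],
    [-0.03,-0.105,0.09]
  ],
  "turn": [
    [0,0,0],
    [0,0,0],
    [0,0,0],
    [0,0,0],
    [0,0,0],
    [0,0,0],
    [0,0,0],
    [0,0,0]
  ]
}}

```text
time: 7.53
tool_pos: [527.0, -13.2, 277.3]
tcp_rot: [2.354, 2.077, 0.005]
ft_force: [0.6, 0.7, 0.3]
width: 0.0
grasp_force: 0.0
```

{"fn": "servo_tool", "kwargs": {
  "jaw": [0,0,0,0,0,0,0,0],
  "offset": [
    [0.005,-0.03,0],
    [0.01,-0.06,0],
    [0.015,-0.09,0],
    [0.02,-0.12,0],
    [0.024,-0.15,0],
    [0.028,-0.175,0],
    [0.029,-0.194,0],
    [0.029,-0.194,0]
  ],
  "turn": [
    [0,0,0.1],
    [0,0,0.2],
    [0,0,0.3],
    [0,0,0.4],
    [0,0,0.5],
    [0,0,0.6],
    [0,0,0.7],
    [0,0,0.7]
  ]
}}

```text
time: 8.2
tool_pos: [556.2, -210.7, 275.8]
tcp_rot: [1.503, 2.756, -0.002]
ft_force: [-0.3, 0.8, 0.4]
width: 0.0
grasp_force: 0.0
```

{"fn": "servo_tool", "kwargs": {
  "jaw": [0,0,0,0,0,0],
  "offset": [
    [0,0,-0.03],
    [0,0,-0.06],
    [0,0,-0.09],
    [0,0,-0.116],
    [0,0,-0.116],
    [0,0,-0.116]
  ],
  "turn": [
    [0,0,0],
    [0,0,0],
    [0,0,0],
    [0,0,0],
    [0,0,0],
    [0,0,0]
  ]
}}

```text
time: 8.7
tool_pos: [555.0, -205.6, 159.6]
tcp_rot: [-1.503, -2.756, -0.001]
ft_force: [0.3, 0.4, -0.1]
width: -0.2
grasp_force: 0.0
```

```bash
cat >> h.py <<'E'
def arcp(p,da,n,c=(647,-107)):
    from scipy.spatial.transform import Rotation as R
    r=np.array([p[0]-c[0],p[1]-c[1],0]); print([[*(R.from_rotvec([0,0,-np.radians(da*k)]).apply(r)-r)[:2].round(1),round(-da*k*17.453)] for k in range(1,n+1)])
E
python3 -c "
from h import *
st();c=snap('top','t8.png');yel(c);s=snap('side','s8.png')
a=cv2.resize(c['image'][190:290,300:420],(480,400),interpolation=cv2.INTER_CUBIC);b=cv2.resize(s['image'][210:310,300:380],(320,400),interpolation=cv2.INTER_CUBIC)
cv2.imwrite('pics/t8c.png',np.hstack([a,b]))
p=read_state()['tool_pos'];print((proj(s,p)-[300,210])*4)
arcp((555.6,-206.8),3,8)"
```

```text
8.7 [ 555.  -205.6  159.6] [ 0.3  0.4 -0.1]
yellow n 48 angle fit 2.0 centroid 3.0
[[290.5653236  318.70627416]]
[[np.float64(-5.1), np.float64(4.9), -52], [np.float64(-9.9), np.float64(10.1), -105], [np.float64(-14.5), np.float64(15.5), -157], [np.float64(-18.8), np.float64(21.2), -209], [np.float64(-22.7), np.float64(27.1), -262], [np.float64(-26.4), np.float64(33.1), -314], [np.float64(-29.7), np.float64(39.4), -367], [np.float64(-32.7), np.float64(45.8), -419]]
```

View pics/t8c.png

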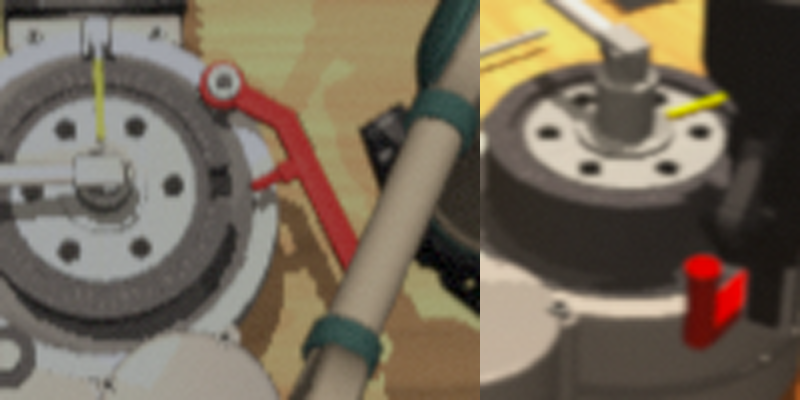

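The crank hasn't moved (2.0°). The fingertip is free on the outside of the pin, with the notch at crop (220,182) facing the nose. Pushing along the lever's arc.

{"fn": "servo_tool", "kwargs": {
  "jaw": [0,0,0,0,0,0,0,0],
  "offset": [
    [-0.005,0.005,0],
    [-0.01,0.01,0],
    [-0.0145,0.0155,0],
    [-0.019,0.021,0],
    [-0.0225,0.027,0],
    [-0.0265,0.033,0],
    [-0.0295,0.0395,0],
    [-0.0325,0.046,0]
  ],
  "turn": [
    [0,0,-0.052],
    [0,0,-0.105],
    [0,0,-0.157],
    [0,0,-0.209],
    [0,0,-0.262],
    [0,0,-0.314],
    [0,0,-0.367],
    [0,0,-0.419]
  ]
}}

```text
time: 9.47
tool_pos: [524.1, -162.1, 163.0]
tcp_rot: [2.043, 2.379, -0.001]
ft_force: [-0.8, -2.3, 0.4]
width: 0.0
grasp_force: 1.2
```

```bash
python3 -c "
from h import *
st();c=snap('top','t9.png');yel(c);s=snap('side','s9.png')
a=cv2.resize(c['image'][190:290,300:420],(480,400),interpolation=cv2.INTER_CUBIC);b=cv2.resize(s['image'][210:310,300:380],(320,400),interpolation=cv2.INTER_CUBIC)
cv2.imwrite('pics/t9c.png',np.hstack([a,b]))
arcp((523.1,-160.8),.75,8)"
```

```text
9.4667 [ 524.1 -162.1  163. ] [-0.8 -2.3  0.4]
yellow n 47 angle fit 2.0 centroid 2.9
[[np.float64(-0.7), np.float64(1.6), -13], [np.float64(-1.4), np.float64(3.3), -26], [np.float64(-2.0), np.float64(4.9), -39], [np.float64(-2.6), np.float64(6.6), -52], [np.float64(-3.3), np.float64(8.2), -65], [np.float64(-3.8), np.float64(9.9), -79], [np.float64(-4.4), np.float64(11.6), -92], [np.float64(-4.9), np.float64(13.2), -105]]
```

View pics/t9c.png

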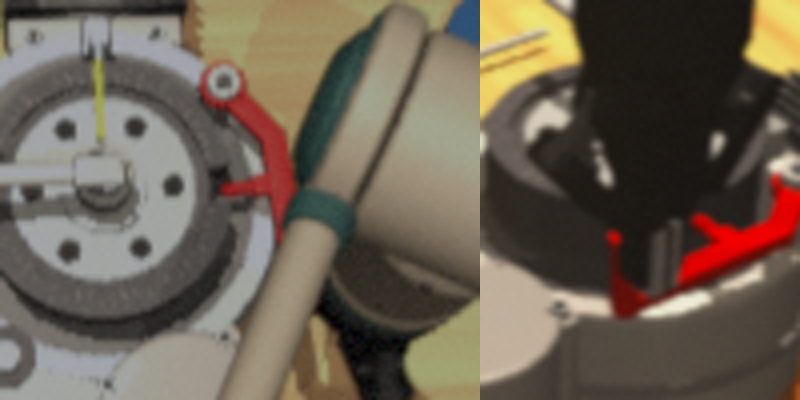

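The nose at crop (222,187) is entering the notch and the crank is unchanged. I've used all ten picture views, so from here I'll rely on force and colour measurements. Creeping in 6° more.

{"fn": "servo_tool", "kwargs": {
  "jaw": [0,0,0,0,0],
  "offset": [
    [-0.0007,0.0016,0],
    [-0.0014,0.0033,0],
    [-0.002,0.005,0],
    [-0.0026,0.0066,0],
    [-0.0026,0.0066,0]
  ],
  "turn": [
    [0,0,-0.013],
    [0,0,-0.026],
    [0,0,-0.039],
    [0,0,-0.052],
    [0,0,-0.052]
  ]
}}

```text
time: 9.98
tool_pos: [520.8, -154.2, 160.5]
tcp_rot: [2.105, 2.331, 0.001]
ft_force: [0.3, -0.7, 0.3]
width: 0.4
grasp_force: 0.6
```

{"fn": "servo_tool", "kwargs": {
  "jaw": [0,0,0],
  "offset": [
    [-0.0006,0.0016,0],
    [-0.0012,0.0033,0],
    [-0.0012,0.0033,0]
  ],
  "turn": [
    [0,0,-0.013],
    [0,0,-0.026],
    [0,0,-0.026]
  ]
}}

```text
time: 10.23
tool_pos: [519.2, -150.6, 160.2]
tcp_rot: [-2.136, -2.303, -0.0]
ft_force: [0.7, -0.2, 0.8]
width: -0.1
grasp_force: 0.5
```

```bash
cat >> h.py <<'E'
def lever(c):  # swing of the visible red arm, from the red pixels near the pivot, plane z=148
    h=cv2.cvtColor(c["image"],cv2.COLOR_BGR2HSV)
    m=((h[...,0]<6)|(h[...,0]>174))&(h[...,1]>150)&(h[...,2]>80)
    ys,xs=np.where(m[200:265,310:400]); W=np.array([onz(c,(x+310,y+200),148)[:2] for x,y in zip(xs,ys)]); r=W-[647,-107]; d=np.hypot(*r.T)
    for a,b in((35,60),(60,85),(85,110),(115,140)):
        k=(d>a)&(d<b)
        if k.sum(): print(a,k.sum(),np.degrees(np.arctan2(r[k,1].mean(),r[k,0].mean())).round(1),end="; ")
    print()
E
python3 -c "
from h import *
st();c=snap('top','t10.png');yel(c)
for n in('t1','t8','t9','t10'): print(n);lever({**c,'image':cv2.imread(f'pics/{n}.png')})"
```

```text
10.2333 [ 519.2 -150.6  160.2] [ 0.7 -0.2  0.8]
yellow n 47 angle fit 2.4 centroid 3.0
t1
35 89 -134.0; 60 81 -139.9; 85 68 -142.8; 115 72 -144.1; 
t8
35 90 -134.1; 60 82 -140.0; 85 68 -142.8; 115 9 -146.1; 
t9
35 99 -150.5; 60 79 -157.2; 85 3 -161.4; 
t10
35 48 -164.2; 60 31 -168.6;
```

{"fn": "servo_tool", "kwargs": {
  "jaw": [0,0,0,0],
  "offset": [
    [-0.0005,0.0016,0],
    [-0.001,0.0032,0],
    [-0.001,0.0032,0],
    [-0.001,0.0032,0]
  ],
  "turn": [
    [0,0,-0.013],
    [0,0,-0.026],
    [0,0,-0.026],
    [0,0,-0.026]
  ]
}}

```text
time: 10.62
tool_pos: [518.3, -148.4, 160.2]
tcp_rot: [2.164, 2.276, -0.002]
ft_force: [-0.4, -5.6, -0.8]
width: 0.1
grasp_force: 2.4
```

{"fn": "servo_tool", "kwargs": {
  "jaw": [0,0,0,0],
  "offset": [
    [-0.0004,0.0016,0],
    [-0.0009,0.0032,0],
    [-0.0009,0.0032,0],
    [-0.0009,0.0032,0]
  ],
  "turn": [
    [0,0,-0.013],
    [0,0,-0.026],
    [0,0,-0.026],
    [0,0,-0.026]
  ]
}}

```text
time: 10.95
tool_pos: [518.0, -148.2, 160.4]
tcp_rot: [2.19, 2.245, -0.007]
ft_force: [1.0, -11.9, -2.9]
width: 0.2
grasp_force: 5.7
```

```bash
python3 -c "
from h import *
for _ in range(4): get_image('side'); st()
c=snap('top','t11.png');yel(c);lever(c)"
```

```text
11.0 [ 518.1 -148.2  160.4] [  1.  -12.1  -2.3]
11.05 [ 518.  -148.2  160.4] [  1.  -11.8  -2.1]
11.1 [ 518.  -148.2  160.4] [  0.9 -11.3  -3.4]
11.15 [ 518.  -148.2  160.4] [  0.5 -11.7  -2.2]
yellow n 48 angle fit 2.0 centroid 3.0
35 21 -176.0; 60 14 -175.2;
```

There's a firm stop at 12 N. The pin has swung about 25° in total, well past the half-way rim contact, so the nose is home. Retreating straight out, then up and away for a check.

{"fn": "servo_tool", "kwargs": {
  "jaw": [0,0,0,0,0,0,0,0],
  "offset": [
    [0.002,-0.01,0],
    [0.006,-0.03,0],
    [0.01,-0.05,0],
    [0.01,-0.05,0.03],
    [0.01,-0.05,0.065],
    [0.01,-0.05,0.1],
    [-0.02,-0.06,0.12],
    [-0.05,-0.08,0.12]
  ],
  "turn": [
    [0,0,0],
    [0,0,0],
    [0,0,0],
    [0,0,0],
    [0,0,0],
    [0,0,0],
    [0,0,0],
    [0,0,0]
  ]
}}

```text
time: 11.87
tool_pos: [469.8, -223.5, 285.0]
tcp_rot: [2.186, 2.248, 0.008]
ft_force: [1.4, -0.1, 0.7]
width: 0.2
grasp_force: 0.0
```

{"fn": "servo_tool", "kwargs": {
  "jaw": [0,0,0,0,0,0,0,0],
  "offset": [
    [-0.02,-0.02,0],
    [-0.04,-0.04,0],
    [-0.06,-0.06,0],
    [-0.08,-0.08,0],
    [-0.1,-0.1,0],
    [-0.12,-0.12,0],
    [-0.14,-0.14,0],
    [-0.14,-0.14,0]
  ],
  "turn": [
    [0,0,0],
    [0,0,0],
    [0,0,0],
    [0,0,0],
    [0,0,0],
    [0,0,0],
    [0,0,0],
    [0,0,0]
  ]
}}

```text
time: 12.53
tool_pos: [324.6, -366.5, 279.9]
tcp_rot: [-2.198, -2.242, 0.001]
ft_force: [-0.3, 0.1, -1.2]
width: -0.1
grasp_force: 0.0
```

```bash
python3 -c "
from h import *
st();c=snap('top','t12.png');yel(c);lever(c);lever({**c,'image':cv2.imread('pics/t1.png')})
s=snap('side','s12.png')
for a in np.radians([-168,-170,-172]):
  print(proj(s,[647+130*np.cos(a),-107+130*np.sin(a),180]).round(1))
h=cv2.cvtColor(s['image'],cv2.COLOR_BGR2HSV);m=((h[...,0]<6)|(h[...,0]>174))&(h[...,1]>150)&(h[...,2]>80)
ys,xs=np.where(m[250:310,310:400]);print('red side: xmin',xs.min()+310,'top of pin row',ys[xs<xs.min()+8].min()+250)"
```

```text
12.5333 [ 324.6 -366.5  279.9] [-0.3  0.1 -1.2]
yellow n 48 angle fit 2.0 centroid 3.0
35 96 -157.4; 60 91 -163.0; 85 69 -164.8; 115 26 -167.3; 
35 89 -134.0; 60 81 -139.9; 85 68 -142.8; 115 72 -144.1; 
[[332.9 266.3]]
[[331.2 265.2]]
[[329.6 264.1]]
red side: xmin 344 top of pin row 262
```

```bash
python3 -c "
from h import *
c=get_image('top')
for n in('t1','t12'):
    im=cv2.imread(f'pics/{n}.png').astype(int); b,g,r=[im[...,i] for i in range(3)]
    m=(r>g+35)&(r>b+30)
    ys,xs=np.where(m[195:275,320:405]); W=np.array([onz(c,(x+320,y+195),148)[:2] for x,y in zip(xs,ys)]); d=np.hypot(*(W-[587,-41]).T)
    i=d.argsort()[:4]; print(n,d[i].round(1),W[i].round(0).tolist(),(np.c_[xs,ys][i]+[320,195]).tolist())
    rp=W-[647,-107]; dp=np.hypot(*rp.T); j=dp.argsort()[-25:]; a=rp[j].mean(0); print('  far end',dp[j].mean().round(1),np.degrees(np.arctan2(a[1],a[0])).round(1))
"
```

```text
t1 [74.9 75.2 76.4 76.5] [[636.0, -97.0], [634.0, -100.0], [641.0, -95.0], [638.0, -98.0]] [[351, 215], [352, 216], [350, 213], [351, 214]]
  far end 134.6 -143.4
t12 [57.8 57.9 57.9 60. ] [[585.0, -99.0], [587.0, -99.0], [590.0, -99.0], [585.0, -101.0]] [[352, 238], [352, 237], [352, 236], [353, 238]]
  far end 134.0 -167.7
```

The nose tip sits 58 mm from the crank axis, which is the floor of the 12 mm notch (70 − 12). The yellow line is still at the pointer and the arm is clear.

```bash
python3 -c "
from h import *
print(hand_in())"
```

```text
the job is handed in; nothing more can be done
None
```

The engine is at top dead centre with the yellow line at the pointer, the red lever's nose is fully home in the flywheel notch, and the job is handed in with the arm clear.

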